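Clear the cash box lid and hold its sprung lock open

ROBOT

A 7-joint arm with a two-finger parallel gripper is mounted at the origin on the work surface. World frame = base frame: x ahead of the robot, y to its left, z up, the work surface at z = 0. Lengths are in m, angles in rad, forces in N, time in s.
With the tool pointing down it reaches from about 0.4 to 0.875 m from the base axis. Payload 19.3 kg.
Tool frame: the origin (TCP) lies at the centre of the arm's flange, where the gripper is bolted on; the fingertips stand 173 mm ahead of it and the grasp point (between the pads) lies 155 mm ahead of it (bot.grip_point_offset is the distance from the TCP to the grasp point, in m); z points along the fingers, x is the direction in which the jaws open and shut, and the axes are right-handed (so a half turn about z gives the same grasp; the last joint's range is limited). The gripper opens to 85 mm and grips with 20 to 120 N. Pads are 22 mm wide; open, the fingers measure 114 mm over their backs; the gripper's body (76 mm by 85 mm) begins 54 mm behind the grasp point. The pads swing forward as they close: fully open they stand 13 mm farther back than shut.
Start: joints at [1.241, 0.521, -0.036, 1.599, 0.021, 1.021, -0.113], TCP at [0.161, -0.604, 0.405] pointing down, gripper open.
Joint ranges: [-2.91, 2.91], [-0.3, 2.13], [-1.5, 1.42], [0.17, 2.43], [-1.26, 4.41], [0.16, 1.93], [-2.52, 2.52]. Speed limits (rad/s): [1.89, 1.89, 2.39, 2.39, 3.01, 3.01, 3.01].

INTERFACE

Orientations are given as [roll, pitch, yaw] about the fixed x, y, z axes, in that order (R = Rz(yaw) Ry(pitch) Rx(roll)).
In Python, from workcell import bot gives the robot as it stands.
- The arm moves only by the tool step_arm, never from a script. Its argument "plan" is a list that holds one entry, the list of rows, each a list of 4 numbers: the shift along the world's x, y, z in cm, then the turn about the world's z in rad. A call has 1 to 12 rows; each row is the pose to reach, as a shift and turn from the pose measured when the call began; what a row does not reach only later rows make up. A row lasts 1/12 s, in which the tool goes at most 41.7 mm and 7.16 degrees, less where a joint would pass 70% of its speed; a pose out of reach is approached as far as the arm can. A call with a gripper value outside its range is refused whole. "jaw" is the closure, from 0 (fully open) to 1 (shut), set as the call begins (left out, the last holds). The fingers move at their own pace and stop on an object; "force" is the grip in N (left out, the last holds). Time passes only in rows, so rows that repeat a pose let the fingers close. It gives the time, the measured TCP pose, the force and the opening at its end, in the units of the state.
- bot.observe(): the state, without advancing time (a new reading comes with each control period).
- bot.grab_frame(name): name is "scene" or "side" or "wrist"; returns a dict with "pixels" (420x560x3 uint8, blue, green, red), "mtx" (3x3 intrinsics, pixels), "R" (3x3) and "t" (3): a world point X has camera coordinates R X + t. Camera axes: x right, y down, z forward; pixel columns grow to the right and rows downward; lengths in m; the calibration is good to about 2 mm. A picture is of the moment at which its call begins. There is no depth.
- bot.job_done(): hands the job in, once; it reports no verdict.
The state is a dict: "clock": time; "qpos": joint angles; "qd": joint speeds; "joint_efforts": joint torques, N m; "position": TCP position; "tool_rot": TCP orientation; "force": force on the tool from outside, world axes, zero at the start; "moment": the same for the moment, N m; "grip_width": finger opening in m.
Only numpy, scipy, OpenCV 4.12 (cv2) and the standard library are available. Lean on these libraries where they do the work, as an engineer would, in place of code of your own. Each camera call takes 0.05 s, during which the arm holds its last target.

TASK

Before the bake-sale cash box is opened, pick up the scraper, use it to push the three waffle pieces off the lid into the metal tray beside the box (no fingers on the food), and stand the scraper back upright on the desk. Then take the red key from the wooden stand, work it down past the stiff pins into the brass lock on the lid until it is fully home, and only then turn it a quarter turn clockwise to its stop. The lock springs back, so finish while still gripping the key and holding it turned; leave the other two keys, the mug and the jar where they are.

Things in the scene. Friction and masses are not known exactly. Their poses are not given: they have to be found in the camera images.
- cashbox: Closed blue steel cash box, fixed to the desk, 180 (x) x 250 (y) x 90 mm high. Origin: centre of its underside; z up. Its lid is flat at z = 90 mm. The lock sits in the lid at local x 0, y -85 mm; the waffle pieces lie on the lid at local y 5 to 95 mm, and the tray stands at its +y end. It is turned by up to 0.2 rad.
- keyhole (a point): Centre of the mouth of the key slot, on the brass plug (29 mm disc in a steel collar), 8 mm above the lid. At joint value 0 the slot (14 x 7 mm, 36 deep, lead-in on its long sides) runs along the box's x. Two sticky sprung pins stand in it from its two ends, 10 and 20 mm down; the key's tapered tip pushes each aside with roughly 5 to 10 N of downward push, less when wiggled.
- plug (a joint): Turn of the lock plug in rad: 0 at rest, growing clockwise seen from above, stop at 1.57. A spring turns it back (about 0.1 N m at the stop). The key has about 0.15 rad of play in the slot, so the hand must turn that much further than the plug.
- tray: Shallow open aluminium tray, fixed, 220 (x) x 120 (y) x 25 mm high, 3 mm walls and floor, beside the +y end of the cash box with a 5 mm gap, same yaw, its middle within 10 mm of the box's middle line. Origin: centre of its underside.
- scraper: Hand scraper standing upright on the desk, 160 g: foot 150 mm wide (its x) x 18 mm thick (its y), 36 mm high, steel edge below and white above; on top a red grip 100 mm (x) x 20 mm (y), from 36 to 80 mm high, to be gripped across its 20 mm. Origin: centre of its underside; z up.
- key_red: The box's key, upright in a stand slot, x along the stand's x. Origin: blade tip, at the bottom; z up. Blade 12 (x) x 5 (y) mm, 30 long, last 8 mm tapering to 5 x 4; shoulder 20 x 10 at z 30 to 34 stops it on a slot's mouth; red head 28 (x) x 9 (y), z 34 to 78, gripped across its 9 mm. 30 g. Reversible. In the stand its tip is 8 mm above the desk; fully home, 30 mm below the lock's mouth.
- key_blue: Another key of the same shape with a blue head, in the same stand; leave it.
- key_yellow: Another key of the same shape with a yellow head, in the same stand; leave it.
- stand: Dark wooden key stand, fixed, 210 (x) x 50 (y) x 38 mm high, with three slots for keys in a row along its x, 65 mm apart. The keys' order varies. Origin: centre of its underside.
- waffle0: Broken golden-brown piece of waffle, 32 x 26 x 12 mm, 12 g, lying loose on the lid at any yaw. Origin: centre of its underside.
- waffle1: Broken golden-brown piece of waffle, 32 x 26 x 12 mm, 12 g, lying loose on the lid at any yaw. Origin: centre of its underside.
- waffle2: Broken golden-brown piece of waffle, 32 x 26 x 12 mm, 12 g, lying loose on the lid at any yaw. Origin: centre of its underside.
- mug: White mug, 80 mm wide, 90 mm high; leave it. Origin: centre of its underside.
- jar: Amber jar with a red cap, 60 mm wide, 90 mm high; leave it. Origin: centre of its underside.
Things that resemble listed ones, but are neither listed nor needed, are in the scene too. Leave any turquoise or white look-alike of the waffle0 alone.

How it is judged:
By the outcome, as a careful person would: the job done as asked, in the order asked, and still so for the second after the job is handed in, while the arm keeps its last pose, push and grip.
It also fails if it takes over 72 s, if anything falls off the work surface, if the arm or the gripper's body presses on something with over 40 N, if the wrist force passes 120 N, or if a joint passes its speed limit or range.

## Working session

There is one attempt and no reset: what is moved stays moved. The work goes in short steps, Python scripts to look and compute and a tool call to move; the robot and the scene stay as the last step left them, time stands still between calls to the robot, and variables do not carry over. Pictures are saved under pics/ and viewed, and the job is handed in when it is done.

Besides the shell and the picture viewer there is one more tool, called after "Emit:" as name(argument=value, ...), one argument or row to a line, values as JSON. step_arm: Moves the arm, as the interface text tells. Its arguments: {"type":"object","properties":{"plan":{"type":"array"},"jaw":{"type":"number"},"force":{"type":"number"}},"required":["plan"]}

```bash
ls; mkdir -p pics; python3 - <<'E'
from workcell import bot
import cv2,pickle
print(bot.observe())
for n in ["scene","side","wrist"]:
    f=bot.grab_frame(n); cv2.imwrite(f"pics/{n}0.png",f["pixels"]); pickle.dump(f,open(f"pics/{n}0.pkl","wb"))
    print(n,f["mtx"],f["R"],f["t"])
E
```

```text
pics
{'clock': 0.0, 'qpos': array([ 1.24082109,  0.52203871, -0.03629052,  1.600005  ,  0.02120817,
        1.02110901, -0.11279758]), 'qd': array([ 0.00036954,  0.00253535,  0.00275648,  0.00110195,  0.00014945,
        0.00183924, -0.00036521]), 'joint_efforts': array([-2.40041576e-03, -9.27094316e+01,  1.97833791e+00, -3.69928086e+01,
        1.78036827e-02,  8.06509954e-03,  6.22980383e-05]), 'position': array([ 0.16046243, -0.60390511,  0.40411172]), 'tool_rot': array([ 3.14148294e+00,  1.16995210e-03, -1.31105647e+00]), 'force': array([-0.51020984,  0.76246962, -0.42062267]), 'moment': array([-0.03594554,  0.01798233,  0.00175231]), 'grip_width': 0.08575170090387951}
scene [[448.10211436   0.         283.41702263]
 [  0.         448.10211436 210.43735387]
 [  0.           0.           1.        ]] [[ 0.80689764  0.59069038  0.00103893]
 [ 0.43032509 -0.58662802 -0.68606697]
 [-0.40464369  0.55403289 -0.72753765]] [-0.45160203 -0.19349681  1.4104359 ]
side [[383.03948386   0.         280.50461879]
 [  0.         383.03948386 208.84390336]
 [  0.           0.           1.        ]] [[-0.94453801 -0.32823423  0.01049896]
 [-0.23787814  0.66178558 -0.71095277]
 [ 0.22641097 -0.67401939 -0.70316139]] [0.54455812 0.21557276 1.06379955]
wrist [[368.78386297   0.         274.95218492]
 [  0.         368.78386297 211.7097849 ]
 [  0.           0.           1.        ]] [[ 0.25625064 -0.96660954 -0.00126992]
 [-0.92999746 -0.24690242  0.27229383]
 [-0.26351536 -0.06859444 -0.96221331]] [-0.62346952 -0.0351625   0.38008235]
```

View pics/scene0.png

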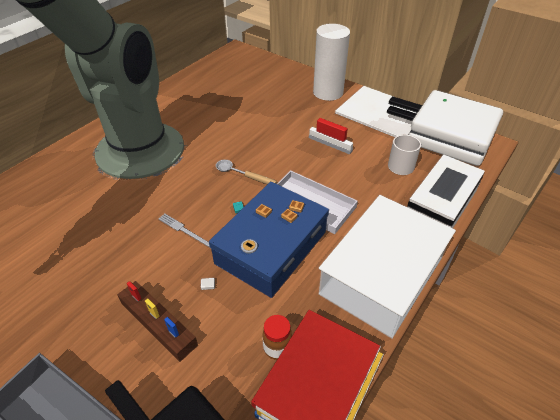

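View pics/side0.png

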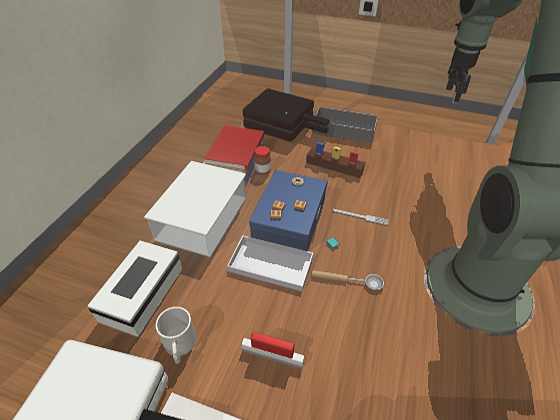

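View pics/wrist0.png

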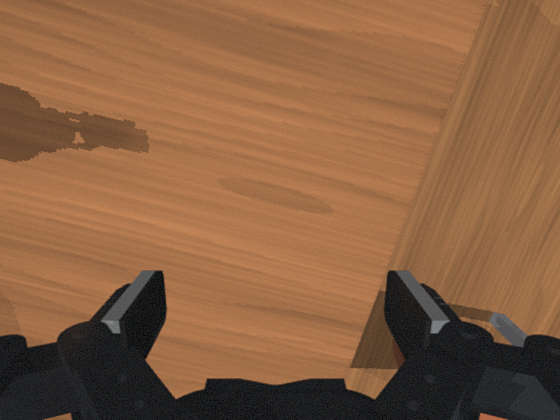

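Scene: the scraper is at about (331,135), the box at (270,235) with lock at (249,246), three waffles at (264,211), (297,206) and (289,215), and the red key at (133,290). Next, enlarged crops.

```bash
cat > h.py <<'E'
import cv2,pickle,numpy as np
from workcell import bot
def crop(src,out,u0,v0,w,h,z):
    im=cv2.imread(src)[v0:v0+h,u0:u0+w]; im=cv2.resize(im,None,fx=z,fy=z,interpolation=cv2.INTER_CUBIC)
    for u in range((u0+9)//10*10,u0+w,10):
        cv2.line(im,((u-u0)*z,0),((u-u0)*z,4 if u%50 else 12),(0,255,0),1)
        if u%20==0: cv2.putText(im,str(u),((u-u0)*z-8,22),0,.35,(0,255,0),1)
    for v in range((v0+9)//10*10,v0+h,10):
        cv2.line(im,(0,(v-v0)*z),(4,(v-v0)*z),(0,255,0),1)
        if v%20==0: cv2.putText(im,str(v),(6,(v-v0)*z+4),0,.35,(0,255,0),1)
    cv2.imwrite(out,im)
def load(n): return pickle.load(open(f"pics/{n}.pkl","rb"))
def back(f,u,v,z):
    d=f["R"].T@np.linalg.solve(f["mtx"],[u,v,1.]); c=-f["R"].T@f["t"]
    return c+d*(z-c[2])/d[2]
def proj(f,X):
    X=np.atleast_2d(X); p=(f["R"]@X.T).T+f["t"]; p=(f["mtx"]@p.T).T; return p[:,:2]/p[:,2:]
def grab(n,name):
    f=bot.grab_frame(n); cv2.imwrite(f"pics/{name}.png",f["pixels"]); pickle.dump(f,open(f"pics/{name}.pkl","wb")); return f
E
python3 - <<'E'
from h import *
crop("pics/scene0.png","pics/c1.png",205,160,160,135,5)
crop("pics/scene0.png","pics/c2.png",100,265,120,100,6)
crop("pics/scene0.png","pics/c3.png",295,105,80,60,9)
crop("pics/side0.png","pics/c4.png",225,165,110,130,4)
crop("pics/side0.png","pics/c5.png",230,320,90,60,8)
crop("pics/side0.png","pics/c6.png",295,130,80,50,9)
E
```

```text
(no output)
```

View pics/c1.png

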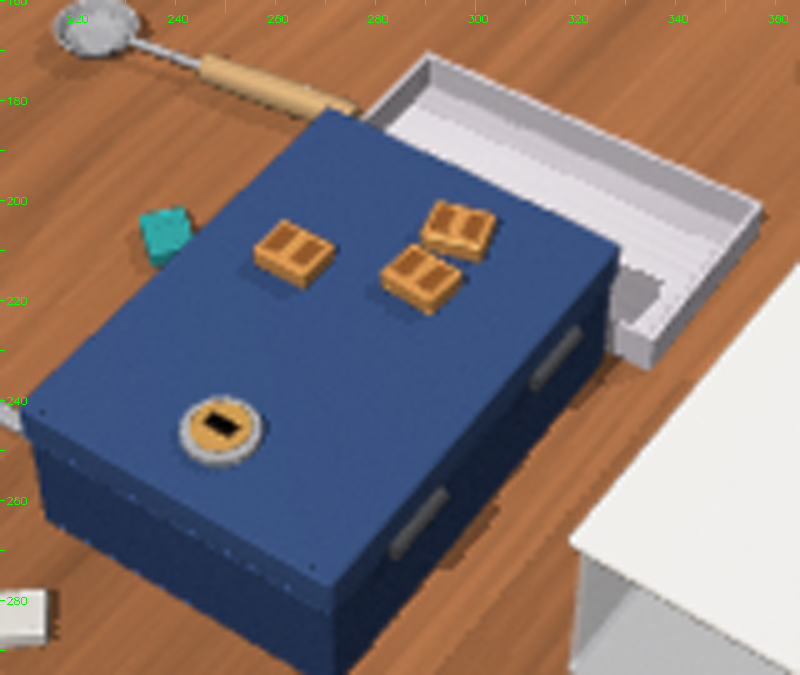

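View pics/c2.png

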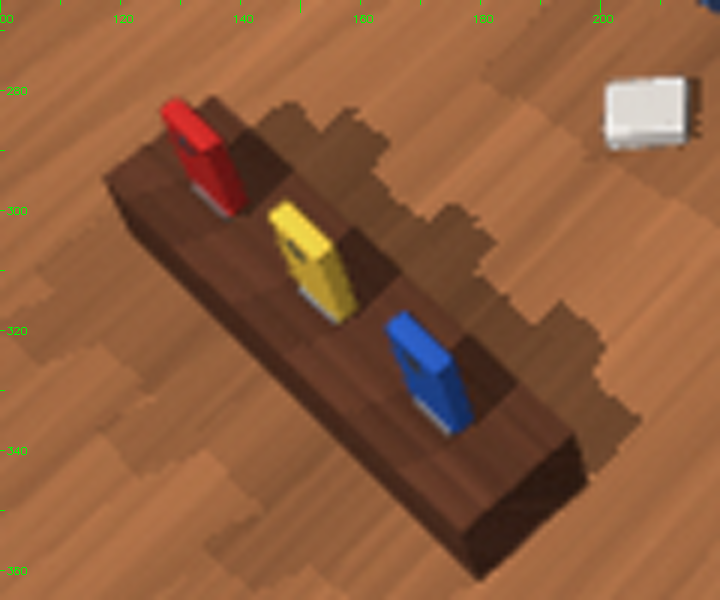

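View pics/c3.png

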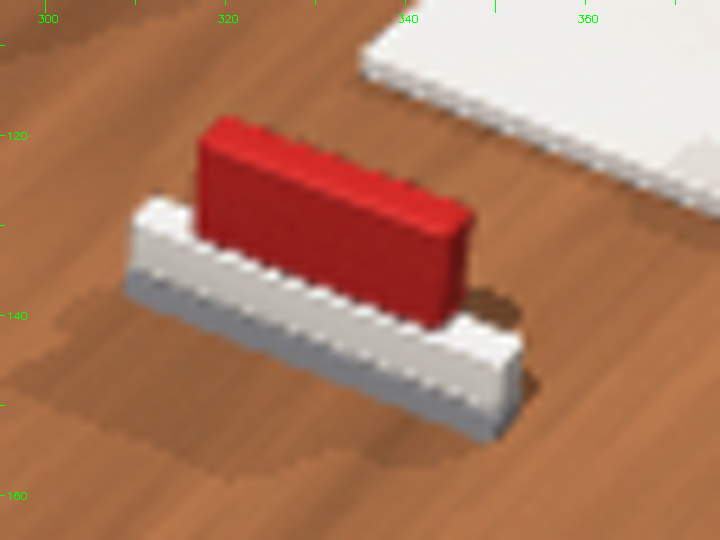

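View pics/c4.png

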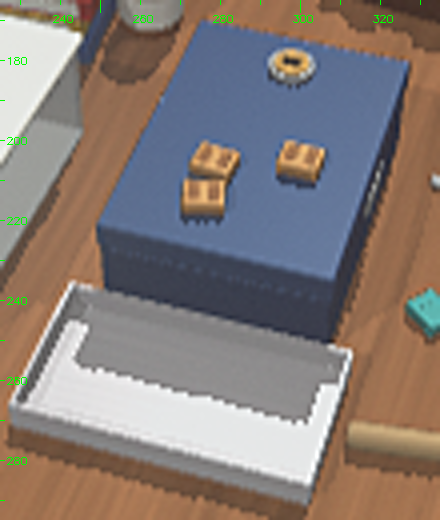

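View pics/c5.png

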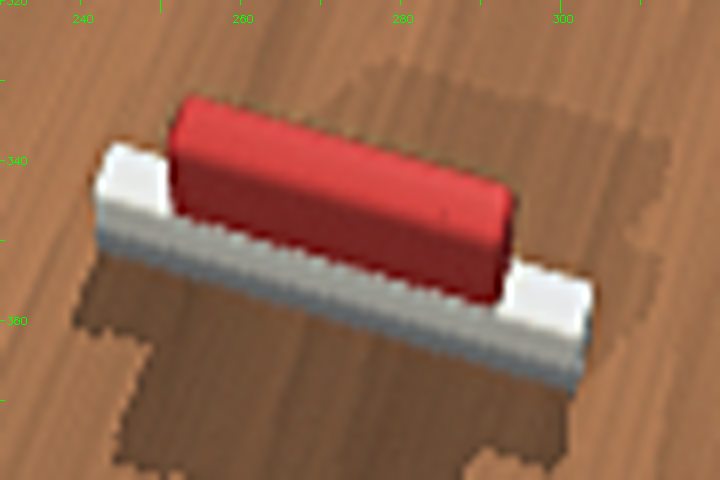

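View pics/c6.png

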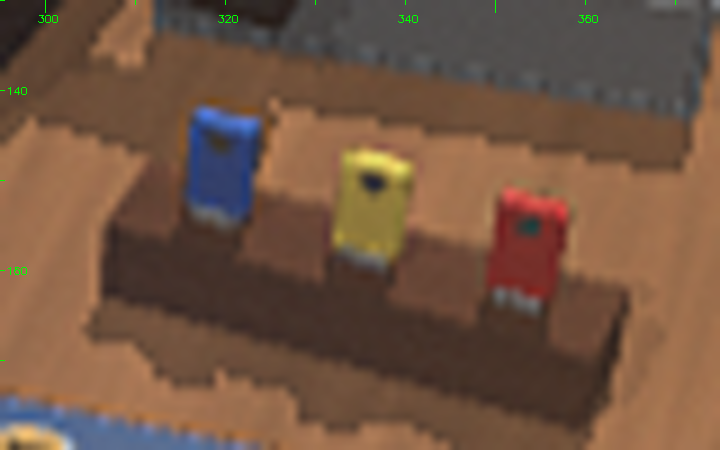

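```bash
cat > fit.py <<'E'
from h import *
from scipy.optimize import least_squares
S=load("scene0");D=load("side0")
def px(l,z,o): return (np.array(l,float)+.5)/z-.5+np.array(o)
def place(P,q):
    c,s=np.cos(q[2]),np.sin(q[2]); P=np.array(P,float)
    return np.c_[q[0]+c*P[:,0]-s*P[:,1],q[1]+s*P[:,0]+c*P[:,1],P[:,2]]
def fit(name,P,ims,q0):
    def r(q): return np.concatenate([(proj(f,place(P,q))[idx]-uv).ravel() for f,uv,idx in ims])
    s=least_squares(r,q0,loss="soft_l1"); print(name,s.x.round(4),"res",np.abs(r(s.x)).reshape(-1,2).max(1).round(1)); return s.x
P=[[-.09,-.125,.09],[.09,-.125,.09],[-.09,.125,.09],[.09,.125,.09]]
b=fit("box",P,[(S,px([(22,410),(332,588),(330,108),(618,248)],5,(205,160)),[0,1,2,3]),
 (D,px([(408,64),(198,22),(330,280),(98,228)],4,(225,165)),[0,1,2,3])],[.6,-.1,0])
# keyhole from centre
kh=place([[0,-.085,.098]],b)[0]; print("kh",kh, back(S,*px([(221,426)],5,(205,160))[0],.098),back(D,*px([(292,62)],4,(225,165))[0],.098))
g,w=.05,.01; f,t=.075,.009
P=[[-g,w,.08],[-g,-w,.08],[g,w,.08],[g,-w,.08],[-f,t,.036],[-f,-t,.036],[f,-t,.036],[f,t,.036],[-f,-t,0],[f,-t,0],[-f,t,0],[f,t,0]]
fit("scraper",P,[(S,px([(222,115),(200,138),(470,212),(440,232),(152,196),(133,215),(500,362),(522,338),(125,290),(495,440)],9,(295,105)),list(range(10))),
 (D,px([(190,97),(172,150),(512,187),(497,238),(97,248),(575,390),(117,142),(97,190),(592,283),(580,328)],8,(230,320)),[3,2,1,0,11,10,6,7,5,4])],[.4,.3,0])
P=[[-.065,0,.086],[0,0,.086],[.065,0,.086]]
K=fit("stand",P,[(S,px([(198,127),(300,230),(420,340)],6,(100,265)),[0,1,2]),(D,px([(534,202),(377,165),(226,120)],9,(295,130)),[0,1,2])],[.5,-.4,0])
print("keys",place(P,K))
for q in [(294,250),(460,228),(422,277)]:
    X=back(S,*px([q],5,(205,160))[0],.102); d=X-np.r_[b[:2],0]; c,s=np.cos(b[2]),np.sin(b[2]); print("waf",X,"local",c*d[0]+s*d[1],-s*d[0]+c*d[1])
for q in [(301,156),(215,157),(204,194)]:
    X=back(D,*px([q],4,(225,165))[0],.102); d=X-np.r_[b[:2],0]; print("wafD",X,"local",c*d[0]+s*d[1],-s*d[0]+c*d[1])
T=[[-.11,-.06,.025],[.11,-.06,.025],[-.11,.06,.025],[.11,.06,.025]]
fit("tray",T,[(S,px([(430,53),(763,207),(640,367)],5,(205,160)),[2,3,1]),(D,px([(72,284),(10,408),(310,500),(350,352)],4,(225,165)),[1,3,2,0])],[.6,.1,0])
E
python3 fit.py
```

```text
box [ 0.5731 -0.0699  0.0347] res [1.2 0.3 1.  1.3 1.1 1.4 0.6 1.6]
kh [ 0.57600709 -0.15486661  0.098     ] [ 0.57571215 -0.15548083  0.098     ] [ 0.57290887 -0.15367767  0.098     ]
scraper [0.4676 0.3741 0.0415] res [1.  1.1 1.  0.8 0.9 0.9 0.1 0.4 0.6 0.6 1.6 1.5 1.1 1.2 0.2 0.2 0.9 1.1
 0.7 1.4]
stand [ 0.5008 -0.3888 -0.1022] res [1.1 0.4 0.1 0.4 0.7 0.5]
keys [[ 0.43615453 -0.38220074  0.086     ]
 [ 0.50081566 -0.3888294   0.086     ]
 [ 0.56547678 -0.39545806  0.086     ]]
waf [ 0.53704275 -0.05171134  0.102     ] local -0.03536541773263481 0.019443847410909685
waf [0.59363082 0.00825422 0.102     ] local 0.023267147057229765 0.07741194954958786
waf [ 0.59770993 -0.02939386  0.102     ] local 0.02603886917148844 0.03964511166899529
wafD [ 0.53307871 -0.04812932  0.102     ] local -0.0392029142904131 0.023161120340023596
wafD [ 0.59320847 -0.02535222  0.102     ] local 0.021680204049892276 0.043840347560365735
wafD [0.58785712 0.01398206 0.102     ] local 0.017695445033073215 0.08333648028370993
tray [0.5651 0.1203 0.0136] res [0.9 0.5 5.5 1.  1.6 3.3 1.1]
```

```bash
python3 -c "
import numpy as np
for k in range(1,25):
    h=-1.311+.0828*k;r=.62
    print(k,round(r*100*np.cos(h)-16,1),round(r*100*np.sin(h)+60.4,1),round(.122*k,2))
"
```

```text
1 4.8 2.0 0.12
2 9.6 3.9 0.24
3 14.2 6.2 0.37
4 18.5 8.9 0.49
5 22.7 11.9 0.61
6 26.6 15.3 0.73
7 30.1 19.0 0.85
8 33.4 22.9 0.98
9 36.3 27.2 1.1
10 38.9 31.6 1.22
11 41.1 36.2 1.34
12 42.9 41.0 1.46
13 44.3 46.0 1.59
14 45.3 51.0 1.71
15 45.9 56.1 1.83
16 46.0 61.3 1.95
17 45.7 66.4 2.07
18 45.0 71.5 2.2
19 43.9 76.5 2.32
20 42.3 81.4 2.44
21 40.4 86.1 2.56
22 38.1 90.7 2.68
23 35.4 95.1 2.81
24 32.4 99.2 2.93
```

Emit:
step_arm(
  plan=[
    [[3.7, 1.6, 0, 0.11], [7.5, 3.1, 0, 0.22], [11.3, 4.9, 0, 0.33], [14.8, 6.7, 0, 0.44], [18.2, 9.0, 0, 0.55], [21.5, 11.2, 0, 0.66], [24.6, 13.9, 0, 0.77], [27.5, 16.6, 0, 0.88], [30.2, 19.5, 0, 0.99], [32.8, 22.7, 0, 1.1], [35.2, 26.0, 0, 1.21], [37.3, 29.4, 0, 1.32]],
  ],
)

```text
clock: 1.15
position: [0.5347, -0.3082, 0.4041]
tool_rot: [-3.141, 0.001, 0.014]
force: [1.4, 0.5, -0.4]
grip_width: 0.0851
```

Emit:
step_arm(
  plan=[
    [[1.8, 3.6, 0, 0.09], [3.4, 7.2, 0, 0.18], [4.9, 10.9, 0, 0.27], [6.2, 14.7, 0, 0.36], [7.2, 18.6, 0, 0.45], [8.0, 22.5, 0, 0.54], [8.4, 26.5, 0, 0.63], [8.5, 30.5, 0, 0.72], [8.3, 34.5, 0, 0.81], [7.8, 38.4, 0, 0.9], [7.0, 42.3, 0, 0.99], [6.0, 46.0, 0, 1.08]],
  ],
)

```text
clock: 2.15
position: [0.5941, 0.1537, 0.4039]
tool_rot: [-3.141, 0.001, 1.099]
force: [0.5, 0.6, 0.6]
grip_width: 0.0854
```

Emit:
step_arm(
  plan=[
    [[-1.5, 3.5, 0, 0.1], [-3.0, 7.0, 0, 0.2], [-4.8, 10.5, 0, 0.3], [-6.8, 14.0, 0, 0.4], [-9.0, 17.2, 0, 0.48], [-11.0, 20.0, 0, 0.52], [-12.0, 21.8, 0, 0.52], [-12.5, 22.0, -2.0, 0.52], [-12.6, 22.0, -3.0, 0.52], [-12.6, 22.0, -3.0, 0.52]],
  ],
)

```text
clock: 2.98
position: [0.468, 0.373, 0.3716]
tool_rot: [-3.139, 0.003, 1.619]
force: [-0.7, -0.6, 0.1]
grip_width: 0.0853
```

```bash
python3 - <<'E'
from h import *
grab("wrist","w1")
E
```

```text
(no output)
```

View pics/w1.png

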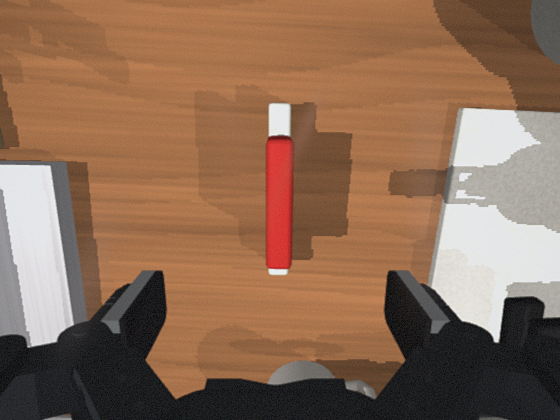

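The wrist picture shows the scraper grip between the jaws: its top's corners are at (267,137), (292,137), (265,268) and (291,268).

```bash
python3 - <<'E'
from h import *
w=load("w1")
for uv in [(267.5,139),(291.5,139),(266,268),(291,268)]: print(back(w,*uv,.08))
print(bot.observe()["position"])
E
```

```text
[0.4197557  0.36546445 0.08      ]
[0.41894853 0.38222823 0.08      ]
[0.51750811 0.36846082 0.08      ]
[0.51655894 0.38769362 0.08      ]
[0.46857226 0.37291228 0.37284122]
```

Emit:
step_arm(
  plan=[
    [[0, 0.2, -4, 0], [0, 0.2, -8, 0], [0, 0.2, -12, 0], [0, 0.2, -14.5, 0], [0, 0.2, -15.5, 0], [0, 0.2, -15.7, 0], [0, 0.2, -15.7, 0]],
  ],
)

```text
clock: 3.62
position: [0.4692, 0.3749, 0.2168]
tool_rot: [-3.14, 0.002, 1.617]
force: [0.3, 0.2, 0.3]
grip_width: 0.0854
```

Emit:
step_arm(
  plan=[
    [[0, 0, 0, 0], [0, 0, 0, 0], [0, 0, 0, 0], [0, 0, 0, 0], [0, 0, 0, 0], [0, 0, 0, 0], [0, 0, 0, 0], [0, 0, 0, 0], [0, 0, 0, 0]],
  ],
  jaw=1,
  force=80,
)

```text
clock: 4.37
position: [0.4694, 0.3751, 0.2174]
tool_rot: [-3.141, 0.002, 1.617]
force: [-1.1, 0.0, 7.0]
grip_width: 0.019
```

Emit:
step_arm(
  plan=[
    [[0, 0, 2, 0], [0, 0, 6, 0], [0, 0, 10, 0], [0.5, -3, 13, 0], [1.5, -6.8, 15, 0], [2.5, -10.8, 16.5, 0], [3.5, -14.5, 17, 0], [4.5, -18.5, 17, 0], [5.5, -22.2, 17, 0], [6.5, -26, 17, 0], [7.5, -30, 17, 0], [8.5, -34, 17, -0.01]],
  ],
)

```text
clock: 5.37
position: [0.5543, 0.033, 0.3875]
tool_rot: [-3.141, 0.002, 1.608]
force: [1.3, 0.4, -1.5]
grip_width: 0.0191
```

Emit:
step_arm(
  plan=[
    [[1.0, -3.8, 0, 0], [1.7, -7.5, 0, 0], [2.1, -11, 0, 0], [2.1, -13.5, 0, 0], [2.1, -13.5, 0, 0]],
  ],
)

```text
clock: 5.78
position: [0.5751, -0.108, 0.3868]
tool_rot: [-3.139, 0.004, 1.601]
force: [-0.4, -0.2, -1.2]
grip_width: 0.0191
```

Emit:
step_arm(
  plan=[
    [[0, 0.5, -3, 0], [0, 0.5, -5.5, 0], [0, 0.5, -6.5, 0], [0, 0.5, -6.5, 0]],
  ],
)

```text
clock: 6.12
position: [0.5745, -0.1027, 0.3199]
tool_rot: [-3.136, 0.003, 1.601]
force: [0.0, 0.2, -2.2]
grip_width: 0.0188
```

```bash
python3 - <<'E'
from h import *
grab("side","s2");grab("scene","c2s")
crop("pics/s2.png","pics/s2c.png",215,120,140,140,4)
crop("pics/c2s.png","pics/c2c.png",195,120,150,150,4)
a=cv2.imread("pics/s2c.png");b=cv2.imread("pics/c2c.png")
b=cv2.resize(b,(560,560));cv2.imwrite("pics/j2.png",cv2.resize(np.hstack([a,b]),None,fx=.71,fy=.71))
E
```

```text
(no output)
```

View pics/j2.png

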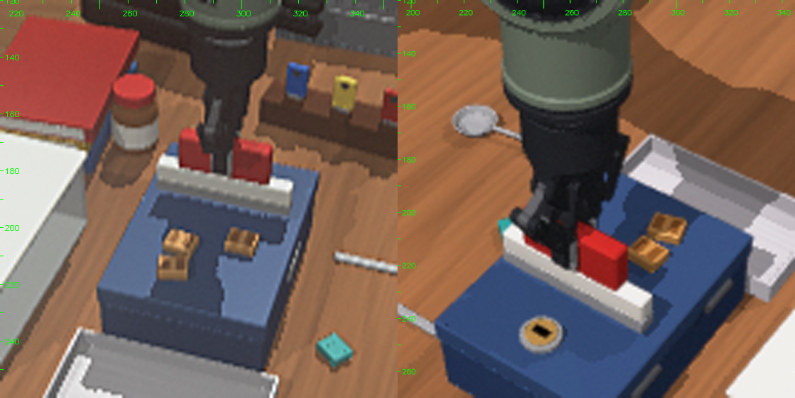

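The scraper hovers between the lock and the waffles, clear of both. I'll lower it onto the lid.

Emit:
step_arm(
  plan=[
    [[0, 0.2, -0.6, 0], [0, 0.2, -1.0, 0], [0, 0.2, -1.2, 0], [0, 0.2, -1.2, 0]],
  ],
)

```text
clock: 6.55
position: [0.5754, -0.1004, 0.3105]
tool_rot: [-3.14, 0.004, 1.602]
force: [0.3, -0.5, -2.0]
grip_width: 0.0191
```

Emit:
step_arm(
  plan=[
    [[0, 0.5, -0.25, 0], [-0.1, 2, -0.25, 0], [-0.1, 4, -0.25, 0], [-0.2, 6, -0.25, 0], [-0.3, 8, -0.25, 0], [-0.3, 10, -0.25, 0], [-0.4, 12.2, -0.25, 0], [-0.5, 14.4, -0.25, 0], [-0.6, 16.6, -0.25, 0], [-0.6, 18.5, -0.25, 0], [-0.6, 19, -0.25, 0], [-0.6, 19, -0.25, 0]],
  ],
)

```text
clock: 7.55
position: [0.5691, 0.0915, 0.3082]
tool_rot: [-3.14, 0.003, 1.604]
force: [0.6, -0.2, -0.9]
grip_width: 0.0191
```

```bash
cat > two.py <<'E'
from h import *
import sys
t=sys.argv[1]; a=list(map(int,sys.argv[2:5])); b=list(map(int,sys.argv[5:8]))
grab("side",t+"s");grab("scene",t+"c")
crop(f"pics/{t}s.png","pics/_a.png",a[0],a[1],a[2],a[2],400//a[2]); crop(f"pics/{t}c.png","pics/_b.png",b[0],b[1],b[2],b[2],400//b[2])
A=cv2.imread("pics/_a.png");B=cv2.imread("pics/_b.png");n=min(len(A),len(B))
cv2.imwrite(f"pics/{t}.png",np.hstack([cv2.resize(A,(400,400)),cv2.resize(B,(400,400))]))
E
python3 two.py s3 225 180 120 230 120 120
```

```text
(no output)
```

View pics/s3.png

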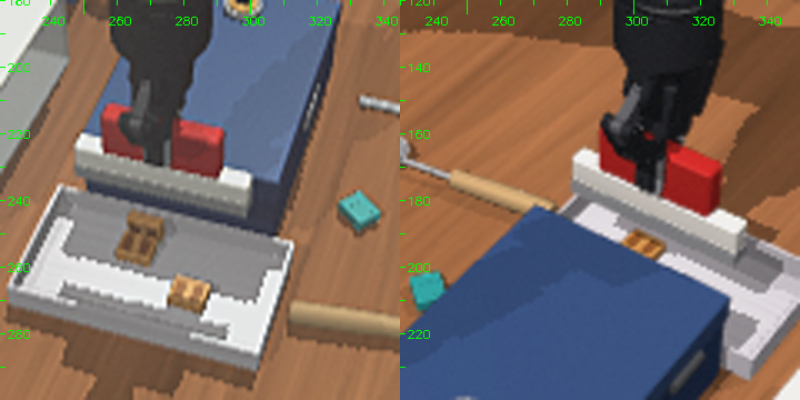

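Emit:
step_arm(
  plan=[
    [[0, 0, 2.5, 0], [0, 1.5, 5, 0], [-0.5, 5, 6, 0], [-2, 9, 6, 0], [-3.5, 12.7, 6, 0], [-5, 16.4, 6, 0.01], [-6.7, 20, 5, 0.01], [-8.4, 23.8, 3, 0.01], [-10, 27, 0, 0.01], [-10, 28.2, -3, 0.01], [-10, 28.3, -6, 0.01], [-10, 28.3, -7, 0.01]],
  ],
)

```text
clock: 8.65
position: [0.4687, 0.3714, 0.2339]
tool_rot: [-3.136, 0.007, 1.612]
force: [-1.3, -0.6, -2.0]
grip_width: 0.0191
```

```bash
python3 two.py s4 215 180 130 220 120 130
```

```text
(no output)
```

View pics/s4.png

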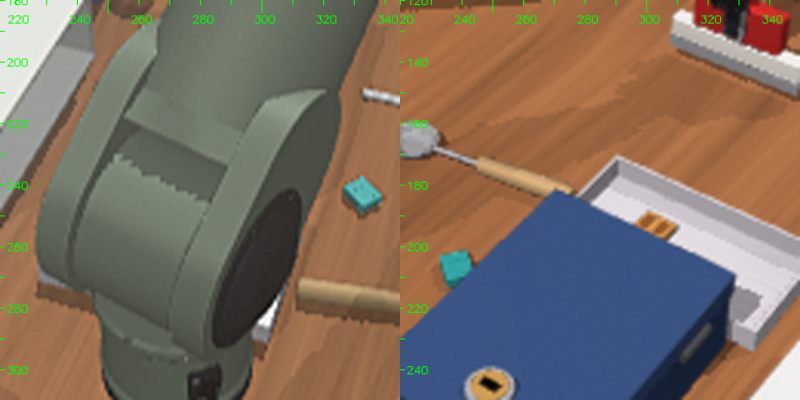

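Emit:
step_arm(
  plan=[
    [[0, 0.2, -0.8, 0], [0, 0.2, -1.3, 0], [0, 0.2, -1.65, 0], [0, 0.2, -1.7, 0], [0, 0.2, -1.7, 0], [0, 0.2, -1.7, 0]],
  ],
)

```text
clock: 9.25
position: [0.47, 0.3726, 0.22]
tool_rot: [-3.138, 0.006, 1.61]
force: [-0.6, 0.1, -1.4]
grip_width: 0.0194
```

Emit:
step_arm(
  plan=[
    [[0, 0, -0.2, 0], [0, 0, -0.35, 0], [0, 0, -0.35, 0], [0, 0, -0.35, 0]],
  ],
)

```text
clock: 9.58
position: [0.47, 0.3729, 0.2174]
tool_rot: [-3.139, 0.006, 1.61]
force: [-2.7, -2.8, 11.7]
grip_width: 0.0192
```

In contact. Releasing.

Emit:
step_arm(
  plan=[
    [[0, 0, 0, 0], [0, 0, 0, 0], [0, 0, 0, 0], [0, 0, 0, 0], [0, 0, 0, 0], [0, 0, 0.5, 0], [0, 0, 4, 0], [0, 0, 8, 0], [0, 0, 12, 0], [0, 0, 16, 0], [1, -3, 18, 0], [2, -6, 18.5, 0]],
  ],
  jaw=0,
)

```text
clock: 10.58
position: [0.4894, 0.3141, 0.4068]
tool_rot: [3.14, 0.003, 1.613]
force: [0.9, -0.7, -1.0]
grip_width: 0.0855
```

```bash
python3 - <<'E'
from h import *
grab("wrist","w5"); grab("scene","c5s")
E
```

```text
(no output)
```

View pics/w5.png

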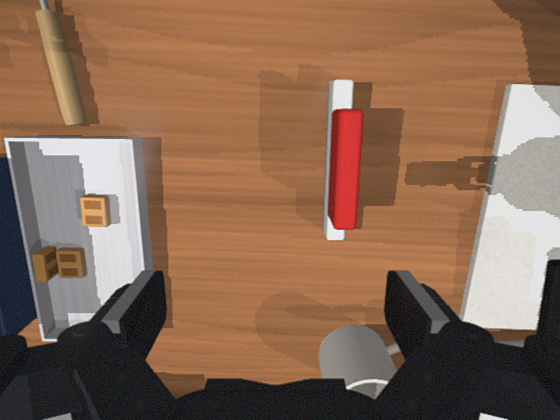

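View pics/c5s.png

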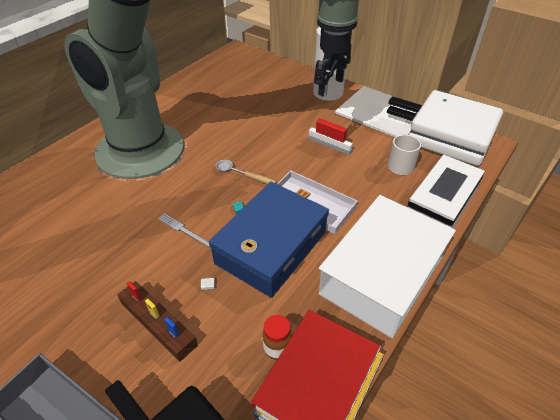

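```bash
python3 - <<'E'
from h import *
crop("pics/w5.png","pics/w5c.png",0,130,160,120+100,3)
E
```

```text
(no output)
```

View pics/w5c.png

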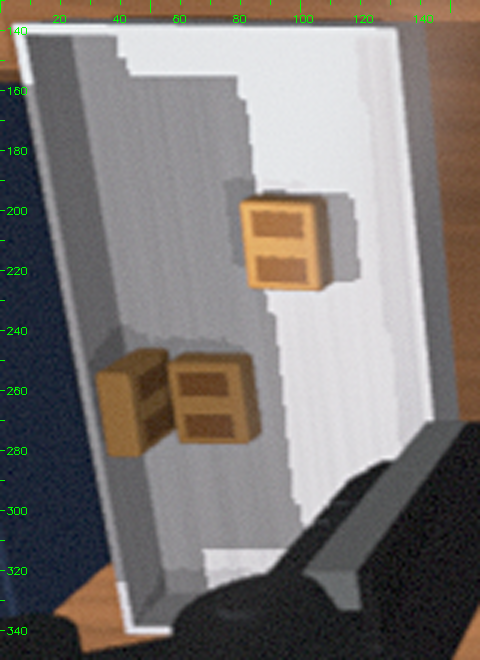

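All three pieces are inside the tray (one leans on the wall inside it) and the scraper stands upright. Now the key, with a wrist look at the lock on the way.

Emit:
step_arm(
  plan=[
    [[1.6, -3.8, 0, 0], [3.2, -7.6, 0, 0], [4.7, -11.4, 0, 0], [6.1, -15.3, 0, 0], [7.3, -19.2, 0, -0.01], [8.3, -23.2, 0, -0.02], [9.0, -27.2, 0, -0.03], [9.4, -31.2, 0, -0.04], [9.5, -35.3, 0, -0.05], [9.4, -39.4, 0, -0.06], [9.0, -43.5, 0, -0.07], [8.5, -46.0, 0, -0.08]],
  ],
)

```text
clock: 11.68
position: [0.5766, -0.1557, 0.4036]
tool_rot: [-3.141, 0.009, 1.52]
force: [0.5, -0.3, 0.7]
grip_width: 0.0856
```

```bash
python3 - <<'E'
from h import *
grab("wrist","w6"); crop("pics/w6.png","pics/w6c.png",180,130,200,150,4)
E
```

```text
(no output)
```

View pics/w6.png

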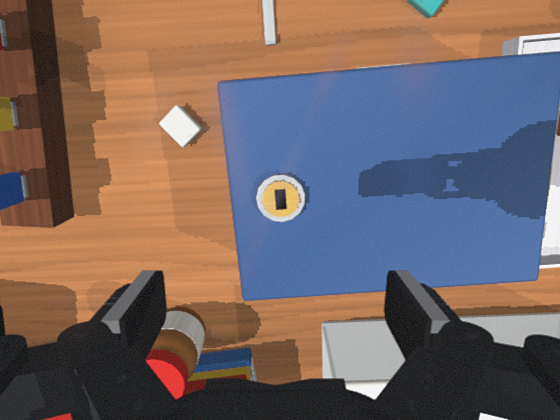

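View pics/w6c.png

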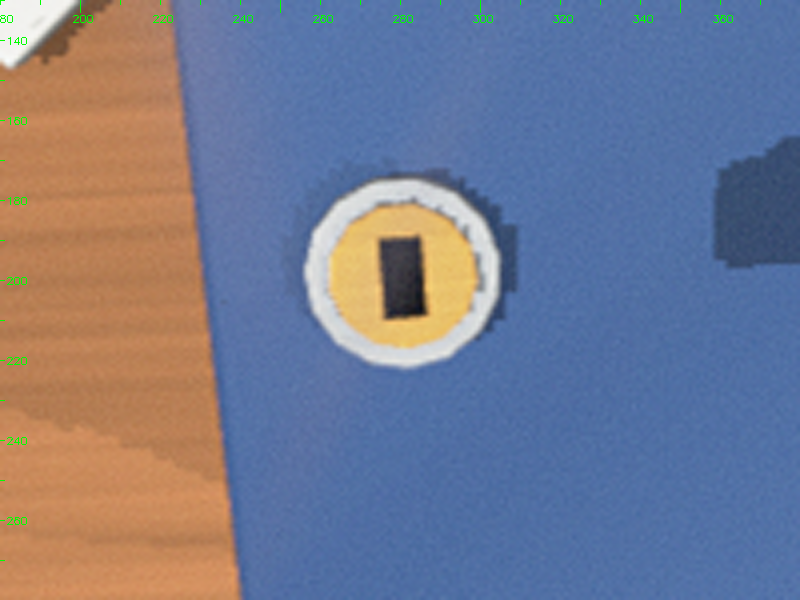

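```bash
python3 - <<'E'
from h import *
w=load("w6")
print(back(w,280.3,197.6,.098),back(w,280.2,199.1,.098))
t=[back(w,(a+.5)/4-.5+180,(b+.5)/4-.5+130,.098) for a,b in [(379,239),(419,236),(427,316),(385,320)]]
print(np.array(t))
m1=(t[0]+t[1])/2;m2=(t[2]+t[3])/2; print("slot yaw",np.arctan2(*(m2-m1)[1::-1]),np.linalg.norm(m2-m1))
a=back(w,222.6,129.6,.09);b=back(w,239.6,279.6,.09);print("edge yaw",np.arctan2(*(b-a)[1::-1]))
a=back(w,219.5,83,.09);b=back(w,538,279,.09);print(a,b)
E
```

```text
[ 0.57435144 -0.15329101  0.098     ] [ 0.57553287 -0.15342381  0.098     ]
[[ 0.56767758 -0.15750923  0.098     ]
 [ 0.56746838 -0.14985111  0.098     ]
 [ 0.58335444 -0.14900146  0.098     ]
 [ 0.58376191 -0.15717239  0.098     ]]
slot yaw 0.037095186499622665 0.015996202213492735
edge yaw 0.026479855592380714
[ 0.48830091 -0.19358489  0.09      ] [0.65675186 0.05879491 0.09      ]
```

Emit:
step_arm(
  plan=[
    [[-2.2, -3.5, 0, -0.01], [-4.4, -7, 0, -0.02], [-6.6, -10.5, 0, -0.03], [-8.8, -14, 0, -0.04], [-11, -17.5, 0, -0.05], [-13, -20.8, 0, -0.05], [-14, -22.6, -1, -0.05], [-14, -22.6, -2, -0.05], [-14, -22.6, -2, -0.05]],
  ],
)

```text
clock: 12.48
position: [0.4345, -0.3864, 0.3817]
tool_rot: [-3.138, 0.009, 1.463]
force: [-0.3, -0.1, -0.5]
grip_width: 0.0851
```

```bash
python3 - <<'E'
from h import *
grab("wrist","w7"); crop("pics/w7.png","pics/w7c.png",180,100,200,150,4)
E
```

```text
(no output)
```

View pics/w7.png

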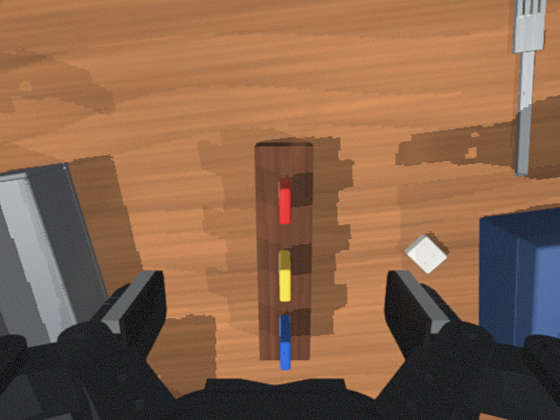

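View pics/w7c.png

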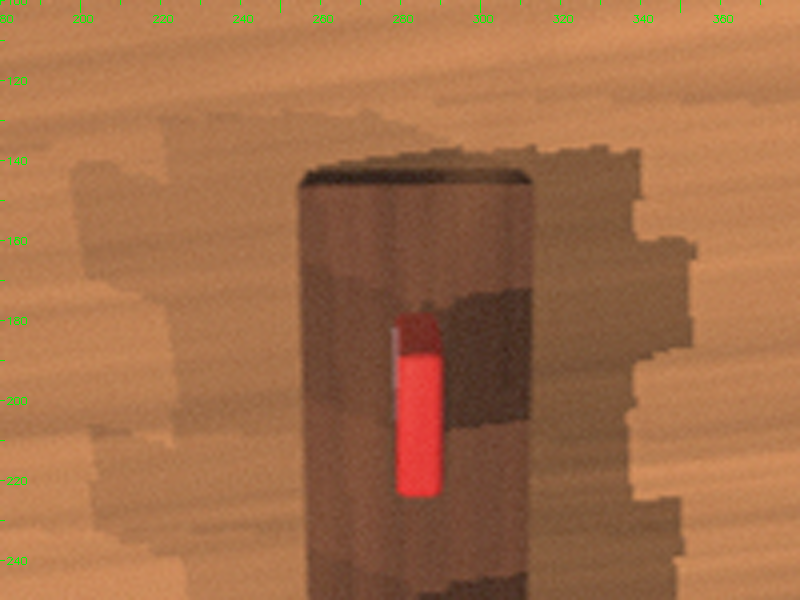

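```bash
python3 - <<'E'
from h import *
w=load("w7")
p=lambda a,b,z:back(w,(a+.5)/4-.5+180,(b+.5)/4-.5+100,z)
print(p(419,425,.086),p(419,353,.086),p(419,497,.086),p(397,425,.086),p(441,425,.086))
a=p(299,183,.038);b=p(307,600,.038);print("standyaw L",np.arctan2(*(b-a)[1::-1]))
a=p(533,183,.038);b=p(528,600,.038);print("standyaw R",np.arctan2(*(b-a)[1::-1]))
a=back(w,284.9,206,.086);b=back(w,285.8,343.5+12,.086);print("keys yaw",np.arctan2(*(b-a)[1::-1]),a,b)
print(bot.observe()["position"],bot.observe()["tool_rot"])
E
```

```text
[ 0.43572895 -0.38140181  0.086     ] [ 0.42211401 -0.38001222  0.086     ] [ 0.44971584 -0.38282936  0.086     ] [ 0.43529476 -0.38548033  0.086     ] [ 0.43616302 -0.37732448  0.086     ]
standyaw L -0.10404078456643022
standyaw R -0.09320063847696607
keys yaw -0.09550677431619121 [ 0.43586622 -0.3810223   0.086     ] [ 0.56501797 -0.39339481  0.086     ]
[ 0.43565379 -0.38523584  0.38279869] [-3.13944821  0.00945936  1.46521246]
```

Emit:
step_arm(
  plan=[
    [[0, 0.3, -4, 0.005], [0.1, 0.4, -8, 0.005], [0.1, 0.4, -12, 0.005], [0.1, 0.4, -15, 0.005], [0.1, 0.4, -16.4, 0.005], [0.1, 0.4, -16.6, 0.005], [0.1, 0.4, -16.6, 0.005]],
  ],
)

```text
clock: 13.12
position: [0.4376, -0.3807, 0.2176]
tool_rot: [-3.14, 0.009, 1.471]
force: [0.3, 0.6, 0.6]
grip_width: 0.0856
```

Emit:
step_arm(
  plan=[
    [[-0.1, -0.1, 0.1, 0], [-0.1, -0.1, 0.1, 0], [-0.1, -0.1, 0.1, 0], [-0.1, -0.1, 0.1, 0], [-0.1, -0.1, 0.1, 0], [-0.1, -0.1, 0.1, 0], [-0.1, -0.1, 0.1, 0], [-0.1, -0.1, 0.1, 0], [-0.1, -0.1, 0.1, 0], [-0.1, -0.1, 0.1, 0], [-0.1, -0.1, 0.1, 0]],
  ],
  jaw=1,
  force=100,
)

```text
clock: 14.03
position: [0.4366, -0.3818, 0.219]
tool_rot: [-3.14, 0.01, 1.471]
force: [-1.3, -0.0, 7.0]
grip_width: 0.0077
```

```bash
python3 two.py s8 290 110 90 90 240 130; python3 -c "
from h import *
print(bot.observe())"
```

```text
{'clock': 14.1333, 'qpos': array([ 1.05192054,  0.784501  , -0.63804777,  1.8253072 ,  0.67399714,
        0.75832572,  1.51576876]), 'qd': array([-7.71570132e-04, -6.26811234e-04,  5.45616442e-04, -7.24604615e-05,
       -1.36951485e-05, -8.00361477e-04, -1.15860395e-03]), 'joint_efforts': array([-5.23685496e-01, -9.39707422e+01, -1.41373882e+01, -2.29600328e+01,
        1.05690393e-01, -5.40052839e-01,  2.99495179e-03]), 'position': array([ 0.43664332, -0.38178188,  0.21894718]), 'tool_rot': array([-3.14003203,  0.00963073,  1.47126517]), 'force': array([-2.16472921,  0.34059845,  6.62272688]), 'moment': array([0.11942753, 0.41544294, 0.00266374]), 'grip_width': 0.0077453931152144965}
```

View pics/s8.png

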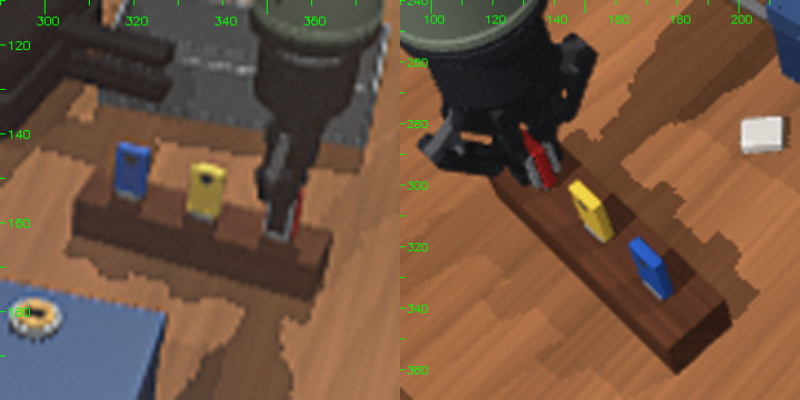

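Gripped. Lift straight out.

Emit:
step_arm(
  plan=[
    [[0, 0, 2, 0], [0, 0, 5, 0], [0, 0, 9, 0], [1, 1.5, 12.5, 0.02], [3, 5, 14, 0.04], [5.2, 8.4, 14, 0.06], [7.4, 12, 14, 0.09], [9.6, 15.6, 14, 0.11], [11.6, 19, 14, 0.135], [13, 21.5, 13.5, 0.135], [13.8, 22.7, 13, 0.135], [13.8, 22.7, 13, 0.135]],
  ],
)

```text
clock: 15.13
position: [0.5758, -0.1509, 0.3484]
tool_rot: [-3.14, 0.008, 1.611]
force: [0.3, 0.1, 0.4]
grip_width: 0.0078
```

```bash
python3 two.py s9 260 120 80 210 190 80; python3 - <<'E'
from h import *
grab("wrist","w9"); o=bot.observe(); print(o["position"],o["tool_rot"],o["force"],o["moment"])
crop("pics/w9.png","pics/w9c.png",180,130,200,150,4)
E
```

```text
[ 0.57433271 -0.15546734  0.34889193] [-3.13942961  0.01003198  1.60579026] [-1.01169535 -0.88986038  0.31297249] [-0.04983618 -0.05915754 -0.05289654]
```

View pics/s9.png

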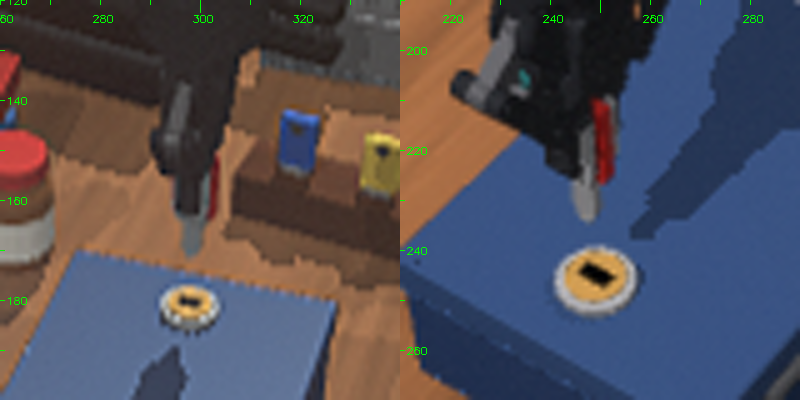

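View pics/w9.png

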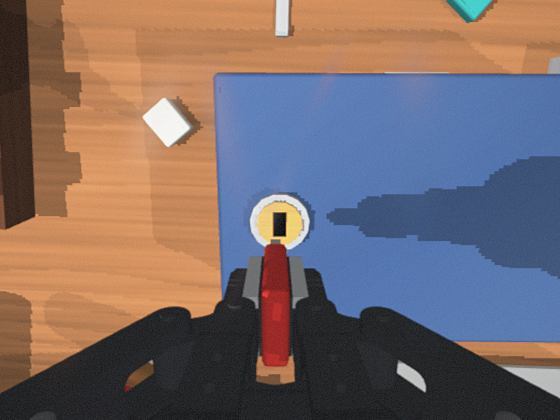

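```bash
python3 - <<'E'
from h import *
grab("side","t1s");grab("scene","t1c"); o=bot.observe(); print(o["clock"],o["position"],o["tool_rot"])
crop("pics/t1s.png","pics/a.png",275,150,50,50,8); crop("pics/t1c.png","pics/b.png",225,210,50,50,8)
cv2.imwrite("pics/t1.png",np.hstack([cv2.imread("pics/a.png"),cv2.imread("pics/b.png")]))
E
```

```text
15.3833 [ 0.57419401 -0.15603483  0.3490775 ] [-3.13981155  0.01019619  1.60458849]
```

View pics/t1.png

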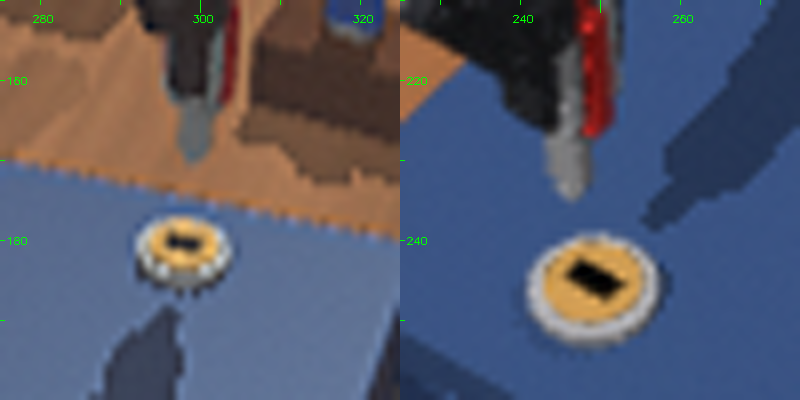

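```bash
python3 - <<'E'
from h import *
from fit import px
E
python3 - <<'E'
from h import *
S=load("t1c");D=load("t1s")
px=lambda a,b,o:((a+.5)/8-.5+o[0],(b+.5)/8-.5+o[1])
for n,f,t,k in [("side",D,px(193,159,(275,150)),px(184,243,(275,150))),("scene",S,px(171,197,(225,210)),px(195,280,(225,210)))]:
    T=back(f,*t,.138);K=back(f,*k,.098); print(n,"tip",T,"hole",K,"diff",K-T)
E
```

```text
box [ 0.5731 -0.0699  0.0347] res [1.2 0.3 1.  1.3 1.1 1.4 0.6 1.6]
kh [ 0.57600709 -0.15486661  0.098     ] [ 0.57571215 -0.15548083  0.098     ] [ 0.57290887 -0.15367767  0.098     ]
scraper [0.4676 0.3741 0.0415] res [1.  1.1 1.  0.8 0.9 0.9 0.1 0.4 0.6 0.6 1.6 1.5 1.1 1.2 0.2 0.2 0.9 1.1
 0.7 1.4]
stand [ 0.5008 -0.3888 -0.1022] res [1.1 0.4 0.1 0.4 0.7 0.5]
keys [[ 0.43615453 -0.38220074  0.086     ]
 [ 0.50081566 -0.3888294   0.086     ]
 [ 0.56547678 -0.39545806  0.086     ]]
waf [ 0.53704275 -0.05171134  0.102     ] local -0.03536541773263481 0.019443847410909685
waf [0.59363082 0.00825422 0.102     ] local 0.023267147057229765 0.07741194954958786
waf [ 0.59770993 -0.02939386  0.102     ] local 0.02603886917148844 0.03964511166899529
wafD [ 0.53307871 -0.04812932  0.102     ] local -0.0392029142904131 0.023161120340023596
wafD [ 0.59320847 -0.02535222  0.102     ] local 0.021680204049892276 0.043840347560365735
wafD [0.58785712 0.01398206 0.102     ] local 0.017695445033073215 0.08333648028370993
tray [0.5651 0.1203 0.0136] res [0.9 0.5 5.5 1.  1.6 3.3 1.1]
side tip [ 0.57273649 -0.15869733  0.138     ] hole [ 0.57337374 -0.15449376  0.098     ] diff [ 0.00063726  0.00420357 -0.04      ]
scene tip [ 0.57384031 -0.15968238  0.138     ] hole [ 0.57552548 -0.15475796  0.098     ] diff [ 0.00168517  0.00492442 -0.04      ]
```

Emit:
step_arm(
  plan=[
    [[0.13, 0.42, -1, 0], [0.13, 0.42, -2.5, 0], [0.13, 0.42, -3.6, 0], [0.13, 0.42, -3.6, 0], [0.13, 0.42, -3.6, 0], [0.13, 0.42, -3.6, 0]],
  ],
)

```text
clock: 15.88
position: [0.5756, -0.1519, 0.3134]
tool_rot: [-3.14, 0.01, 1.604]
force: [0.0, -0.3, -0.2]
grip_width: 0.0079
```

```bash
python3 - <<'E'
from h import *
grab("side","t2s");grab("scene","t2c"); o=bot.observe(); print(o["clock"],o["position"],o["tool_rot"],o["force"])
crop("pics/t2s.png","pics/a.png",275,150,50,50,8); crop("pics/t2c.png","pics/b.png",225,210,50,50,8)
cv2.imwrite("pics/t2.png",np.hstack([cv2.imread("pics/a.png"),cv2.imread("pics/b.png")]))
E
```

```text
15.9833 [ 0.57566576 -0.15189713  0.31369248] [-3.14068378  0.01040903  1.60434492] [-0.22203206  0.14747792  0.54998972]
```

View pics/t2.png

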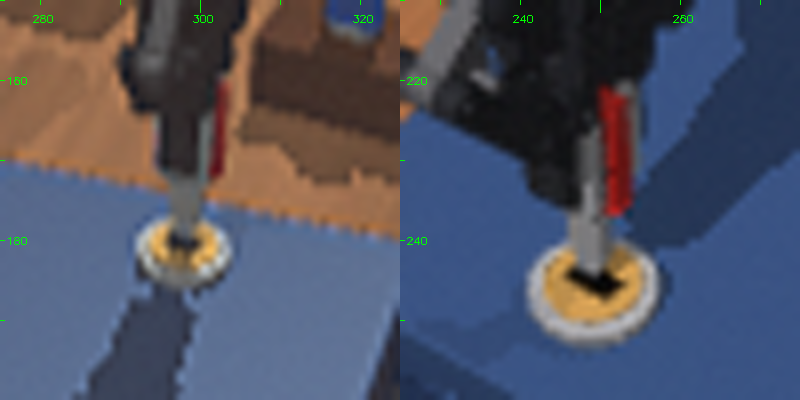

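Emit:
step_arm(
  plan=[
    [[0, 0, -0.4, 0], [0, 0, -0.7, 0], [0, 0, -1.0, 0], [0, 0, -1.2, 0], [0, 0, -1.2, 0], [0, 0, -1.2, 0]],
  ],
)

```text
clock: 16.48
position: [0.5757, -0.1519, 0.3015]
tool_rot: [-3.14, 0.01, 1.604]
force: [0.5, 0.9, -0.4]
grip_width: 0.0081
```

Emit:
step_arm(
  plan=[
    [[0, 0, -0.2, 0], [0, 0, -0.4, 0], [0, 0, -0.6, 0], [0, 0, -0.8, 0], [0, 0, -0.8, 0], [0, 0, -0.8, 0]],
  ],
)

```text
clock: 16.98
position: [0.5752, -0.1519, 0.293]
tool_rot: [-3.139, 0.01, 1.604]
force: [-3.5, 0.1, -2.5]
grip_width: 0.0077
```

Emit:
step_arm(
  plan=[
    [[0, 0, -0.2, 0.01], [0, 0, -0.4, -0.01], [0, 0, -0.6, 0.01], [0, 0, -0.8, -0.01], [0, 0, -0.8, 0], [0, 0, -0.8, 0]],
  ],
)

```text
clock: 17.48
position: [0.5756, -0.1519, 0.2851]
tool_rot: [-3.14, 0.01, 1.606]
force: [3.2, -0.6, -3.4]
grip_width: 0.0079
```

Emit:
step_arm(
  plan=[
    [[0, 0, -0.2, 0.01], [0, 0, -0.35, -0.01], [0, 0, -0.5, 0.01], [0, 0, -0.6, -0.01], [0, 0, -0.6, 0], [0, 0, -0.6, 0]],
  ],
)

```text
clock: 17.98
position: [0.5759, -0.1519, 0.2791]
tool_rot: [-3.141, 0.01, 1.607]
force: [3.6, -0.1, -1.5]
grip_width: 0.0079
```

Emit:
step_arm(
  plan=[
    [[0, 0, -0.1, 0], [0, 0, -0.2, 0], [0, 0, -0.3, 0], [0, 0, -0.3, 0], [0, 0, -0.3, 0]],
  ],
)

```text
clock: 18.4
position: [0.5762, -0.1516, 0.2783]
tool_rot: [3.141, 0.011, 1.608]
force: [-10.3, 0.2, 38.7]
grip_width: 0.0077
```

```bash
python3 - <<'E'
from h import *
grab("side","t3s");grab("scene","t3c"); o=bot.observe(); print(o["clock"],o["position"],o["tool_rot"],o["force"],o["moment"])
crop("pics/t3s.png","pics/a.png",275,150,50,50,8); crop("pics/t3c.png","pics/b.png",225,210,50,50,8)
cv2.imwrite("pics/t3.png",np.hstack([cv2.imread("pics/a.png"),cv2.imread("pics/b.png")]))
E
```

```text
18.5 [ 0.57625208 -0.15165592  0.2783597 ] [3.1404148  0.01141959 1.60783594] [-10.68088025   0.82628749  39.06660296] [ 0.06843077  2.38672032 -0.01965757]
```

View pics/t3.png

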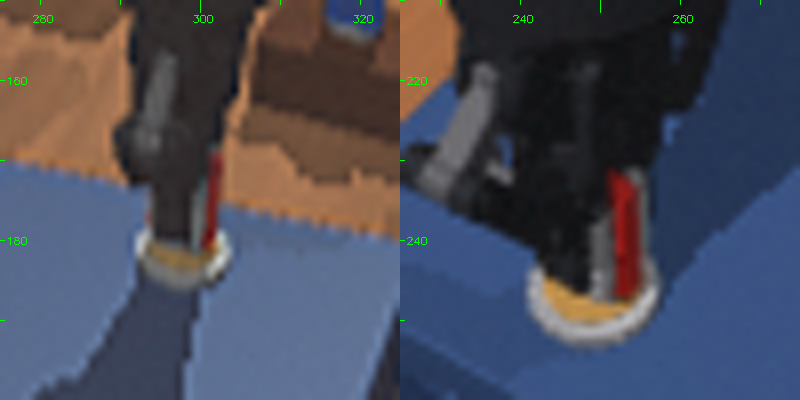

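Hard stop at TCP z 0.2783, the predicted home height (0.279), with the shoulder on the mouth. I'll ease the push before turning.

Emit:
step_arm(
  plan=[
    [[-0.03, 0, 0.0, 0], [-0.05, 0, 0.02, 0], [-0.05, 0, 0.02, 0]],
  ],
)

```text
clock: 18.75
position: [0.5758, -0.1516, 0.2789]
tool_rot: [3.14, 0.012, 1.608]
force: [-1.4, 0.2, 10.8]
grip_width: 0.008
```

Emit:
step_arm(
  plan=[
    [[0.02, -0.01, -0.03, -0.08], [0.04, -0.03, -0.03, -0.16], [0.06, -0.05, -0.03, -0.24], [0.08, -0.06, -0.03, -0.32], [0.09, -0.08, -0.03, -0.4], [0.11, -0.1, -0.03, -0.48], [0.12, -0.11, -0.03, -0.56], [0.13, -0.13, -0.03, -0.64], [0.14, -0.15, -0.03, -0.72], [0.15, -0.16, -0.03, -0.8]],
  ],
)

```text
clock: 19.58
position: [0.5775, -0.1529, 0.2788]
tool_rot: [3.14, 0.011, 0.805]
force: [0.1, 1.3, 8.5]
grip_width: 0.0076
```

Emit:
step_arm(
  plan=[
    [[0, -0.02, -0.03, -0.08], [0, -0.05, -0.03, -0.17], [0.01, -0.07, -0.03, -0.26], [0.01, -0.09, -0.03, -0.35], [0.01, -0.11, -0.03, -0.44], [0, -0.14, -0.03, -0.53], [0, -0.16, -0.03, -0.62], [0, -0.18, -0.03, -0.71], [0, -0.2, -0.03, -0.8], [-0.01, -0.22, -0.03, -0.88], [-0.02, -0.23, -0.03, -0.93], [-0.02, -0.23, -0.03, -0.93]],
  ],
)

```text
clock: 20.58
position: [0.5774, -0.155, 0.2788]
tool_rot: [3.14, 0.011, -0.128]
force: [-1.2, 0.6, 9.8]
grip_width: 0.0081
```

```bash
python3 - <<'E'
from h import *
o=bot.observe(); print(o["clock"],o["position"],o["tool_rot"],o["force"],o["moment"],o["qpos"].round(2))
E
```

```text
20.5833 [ 0.57744097 -0.15504544  0.2788231 ] [ 3.13973764  0.01067412 -0.12779098] [-1.16490656  0.62820634  9.76483547] [0.00874513 0.27143553 0.05334054] [ 0.38  0.65 -0.32  1.76  0.27  0.78 -0.2 ]
```

Emit:
step_arm(
  plan=[
    [[0, -0.02, -0.03, -0.04], [0, -0.03, -0.03, -0.08], [0, -0.03, -0.03, -0.08], [0, -0.03, -0.03, -0.08]],
  ],
)

```text
clock: 20.92
position: [0.5774, -0.1552, 0.2788]
tool_rot: [3.14, 0.011, -0.207]
force: [-2.9, 1.5, 11.5]
grip_width: 0.0078
```

```bash
python3 - <<'E'
from h import *
grab("wrist","w10")
grab("side","t4s");grab("scene","t4c"); o=bot.observe(); print(o["clock"],o["position"],o["tool_rot"],o["force"],o["moment"])
crop("pics/t4s.png","pics/a.png",275,150,50,50,8); crop("pics/t4c.png","pics/b.png",225,210,50,50,8)
cv2.imwrite("pics/t4.png",np.hstack([cv2.imread("pics/a.png"),cv2.imread("pics/b.png")]))
E
```

```text
21.0667 [ 0.57743849 -0.15521292  0.27881061] [ 3.13967602  0.01075761 -0.20715771] [-3.37876385  1.47682697 12.14189798] [0.12063475 0.69714081 0.05220091]
```

View pics/t4.png

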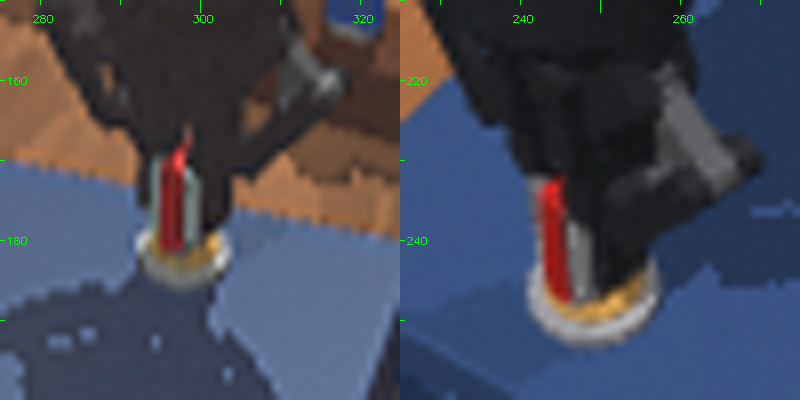

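View pics/w10.png

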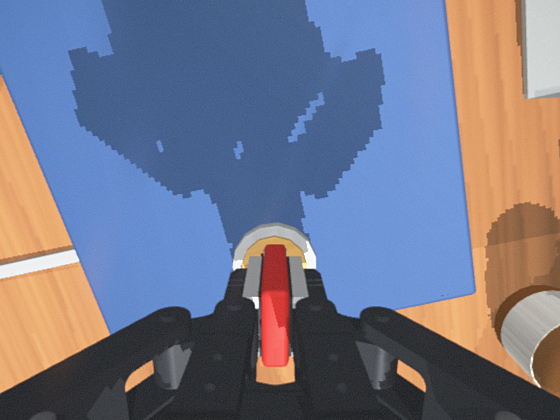

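Emit:
step_arm(
  plan=[
    [[0.01, -0.01, -0.03, -0.05], [0.01, -0.01, -0.03, -0.1], [0.01, -0.01, -0.03, -0.1], [0.01, -0.01, -0.03, -0.1]],
  ],
)

```text
clock: 21.4
position: [0.5775, -0.1552, 0.2788]
tool_rot: [3.139, 0.011, -0.307]
force: [-4.3, 0.4, 12.0]
grip_width: 0.0076
```

```bash
python3 - <<'E'
from h import *
o=bot.observe(); print(o["clock"],o["position"],o["tool_rot"],o["force"],o["moment"],o["joint_efforts"])
E
```

```text
21.4 [ 0.57747763 -0.15516466  0.27881191] [ 3.13939131  0.01095006 -0.30655924] [-4.27617906  0.41530258 12.0392756 ] [0.09806236 0.79451067 0.35753862] [ -0.12275011 -89.65717077  -2.90743209 -28.10487986  -0.22991769
  -1.17461164  -0.72212644]
```

Emit:
step_arm(
  plan=[
    [[0, 0, -0.03, -0.04], [0, 0, -0.03, -0.04], [0, 0, -0.03, -0.04], [0, 0, -0.03, -0.04]],
  ],
)

```text
clock: 21.73
position: [0.5775, -0.1551, 0.2788]
tool_rot: [3.139, 0.011, -0.345]
force: [-3.1, -0.3, 11.8]
grip_width: 0.0079
```

```bash
python3 - <<'E'
from h import *
o=bot.observe(); print(o["clock"],o["position"],o["tool_rot"],o["force"],o["moment"],o["joint_efforts"])
grab("side","t5s");grab("scene","t5c");grab("wrist","w11")
crop("pics/t5s.png","pics/a.png",280,160,40,40,10); crop("pics/t5c.png","pics/b.png",230,220,40,40,10)
cv2.imwrite("pics/t5.png",np.hstack([cv2.imread("pics/a.png"),cv2.imread("pics/b.png")]))
o=bot.observe(); print(o["tool_rot"],o["force"],o["moment"])
E
```

```text
21.7333 [ 0.57745834 -0.15514192  0.27883746] [ 3.13902039  0.01089199 -0.34543332] [-3.05603498 -0.28098694 11.77838537] [-0.05923181  0.69821242  0.57014796] [ -0.16913877 -89.56850052  -3.08369368 -27.87659526  -0.4656088
  -1.04102723  -0.59238419]
[ 3.13908234  0.01091871 -0.34545918] [-2.32212319 -1.19089044 12.82218329] [-0.09595746  0.67460086  0.56799876]
```

View pics/t5.png

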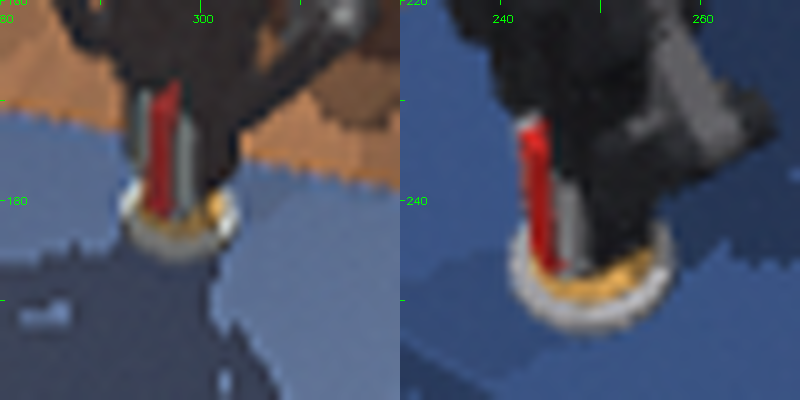

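View pics/t5c.png

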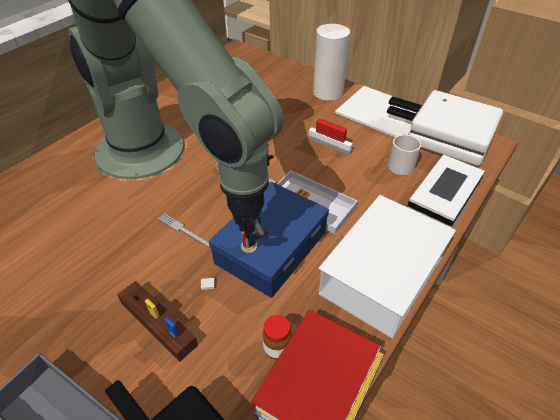

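The torque rises steeply on the last few degrees (0.05 to 0.36 to 0.57 N m), so the plug is on its stop. The push down is steady at 12 N, the scraper is upright and the other objects haven't moved. Handing in.

```bash
python3 -c "
from workcell import bot
print(bot.job_done())"
```

```text
the job is handed in; nothing more can be done
None
```

The job is finished and handed in at about 22 s: the waffle pieces are in the tray, the scraper is back on the desk, and the red key is home and turned. The arm is still gripping the key and holding it turned.

- **Waffles and scraper:** A wrist picture after the sweep showed all three pieces inside the tray, one of them leaning on its wall. The scraper stands upright where it started.
- **Key home:** It met a hard stop at TCP height 0.278 m, against 0.279 m predicted. I briefly pressed with 39 N there, then eased to about 12 N before turning.
- **Turn:** I turned it about 1.95 rad clockwise at the hand. That is about 0.23 rad more than the 1.72 rad the plug turn and play should need. Torque rose from 0.05 to 0.36 to 0.57 N m over the last 0.14 rad, which shows the plug is on its stop; the slot itself is hidden under the key.
- **Other objects:** In the last picture the blue and yellow keys, mug and jar had not moved.

One disagreement: the two fixed cameras differed by about 3 mm on positions, so I used wrist views and force readings for the close work.

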